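Draw the nail-tip tray out from under the curing lamp and set it on the mat

TASK

The gel nails are cured: draw the little tray of nail tips forward along the table until it is fully clear of the lamp's overhanging hood, and only then pick it up. Carry it upright and set it down gently, flat and wholly on the silicone mat, and leave it there. Do not shove the lamp, and leave the other things on the table where they are.

Things in the scene. Friction and masses are not known exactly. Their poses are not given: they have to be found in the camera images.
- lamp: White curing lamp for gel nails, loose on the table, 0.9 kg: an arched hood 196 mm wide, 196 mm deep, 83 mm high, closed at the back, open underneath and at the front. Origin: on the table, below the middle of its front edge. Its +x points into the lamp: the hood spans x = 0 to 196 mm, y = -98 to 98 mm, and the mouth faces its -x, towards the robot within 0.2 rad.
- lamp_lip (a point): Middle of the lower front edge of the lamp's visor, the lip that overhangs the mouth, 47 mm above the table, right above the lamp's origin. From here the visor slopes up and back at about 35 degrees to the roof, 83 mm high, 45 mm further in. The mouth below it is 170 mm wide between the side walls.
- tray: Shallow bare aluminium tray on the table, 68 mm deep (x) by 120 mm wide (y), 0.1 to 0.2 kg. Origin: centre of its underside, +x to its rear. Walls 3 mm thick, 14 mm high, the front one 18 mm; floor 3 mm thick. Five false nails stand in a row along y at x = 19 mm (6 mm deep, 12 mm wide, 22 mm apart, tops 40 mm up). Once out, it can be gripped from above by its front and rear walls.
- tray_bay (a point): Point on the floor of the tray's empty front bay, 14 mm in front of the tray's centre, 3 mm above its underside. The bay runs from the front wall's inner face (17 mm in front of this point) to the nails (30 mm behind it). At the start 40 to 46 mm of the tray, front wall first, stands out in front of the visor; hooked behind the front wall it slides freely on the table.
- tray_front_left (a point): Corner of the tray's underside: front (its -x), +y side; 34 mm and 60 mm from the centre. Turns with the tray.
- tray_front_right (a point): Corner of the tray's underside: front, -y side.
- tray_rear_left (a point): Corner of the tray's underside: rear (its +x), +y side.
- tray_rear_right (a point): Corner of the tray's underside: rear, -y side.
- mat: Flat grey silicone mat fixed to the table, 240 mm (its x) by 210 mm (its y), 2 mm thick, empty, to the left or right of the lamp. Origin: centre of its underside, z up.
- gel_pot: Bystander: small white gel pot with black cap, 36 mm wide, 32 mm high, beside the lamp's mouth, about 130 mm to the +y side of the lamp's centre line. Origin: centre of the underside.
- polish: Bystander: square nail-polish bottle, 28 mm wide, 62 mm high with its black cap, about 130 mm to the -y side of the lamp's centre line, beside the hood. Origin: centre of the underside.
- remover: Bystander: clear glass bottle 48 mm across, 75 mm high, at the right. Origin: centre of the underside.
- file: Bystander: white nail file 152 mm (its y) by 22 mm, 4 mm thick, lying just off the mat's near edge. Origin: centre of the underside.
- sanitizer: Bystander: clear pump bottle 64 mm across, 194 mm high, at the right. Origin: centre of the underside.
- phone: Bystander: phone with a cracked screen lying flat, 150 x 74 x 9 mm, at the left. Origin: centre of the underside.
- tape: Bystander: roll of blue tape lying flat, 90 mm across, 24 mm high, at the left. Origin: centre of the underside.
Not all that is in view belongs to the job. There is more than one size of the tray; the one meant has the size given above.

How it is judged:
By the outcome, as a careful person would: the job done as asked, in the order asked, and still so for the second after the job is handed in, with the robot touching nothing.
It also fails if it takes over 61 s, if anything falls off the work surface, if the arm or the gripper's body presses on something with over 40 N, if the wrist force passes 120 N, or if a joint passes its speed limit or range.

ROBOT

A 6-joint arm with a two-finger parallel gripper is mounted at the origin on the work surface. World frame = base frame: x ahead of the robot, y to its left, z up, the work surface at z = 0. Lengths are in mm, angles in rad, forces in N, time in s.
With the tool pointing down it reaches from about 275 to 1000 mm from the base axis. Payload 8.4 kg.
Tool frame: the origin (TCP) lies on the centre line of the jaws, within the pads' length; the fingertips stand r.tip_reach ahead of it and the grasp point (between the pads) lies 11 mm behind it (r.tip_reach is the distance from the TCP to the fingertips, in mm); z points along the fingers, y is the line along which they close (so a half turn about z gives the same grasp; the last joint's range is limited). The gripper opens to 85 mm and grips with 20 to 120 N. Pads are 22 mm wide; open, the fingers measure 114 mm over their backs; the gripper's body (76 mm by 85 mm) begins 54 mm behind the grasp point. The pads swing forward as they close: fully open they stand 13 mm farther back than shut.
Start: joints at [1.301, 0.353, 1.633, -0, 1.155, -0.002], TCP at [165.38, 602.725, 204.681] pointing down, gripper open.
Joint ranges: [-2.63, 2.63], [-0.92, 2.1], [0.06, 2.66], [-1.3, 4.44], [0, 2.69], [-3.02, 3.02]. Speed limits (rad/s): [2.22, 2.22, 2.79, 3.14, 3.14, 3.14].

INTERFACE

Orientations are given as [roll, pitch, yaw] about the fixed x, y, z axes, in that order (R = Rz(yaw) Ry(pitch) Rx(roll)).
In Python, from rig import r gives the robot as it stands.
- The arm moves only by the tool carry_out, never from a script. Its argument "targets" is a list of rows, each an object with "dp": the shift along the tool's x, y, z in mm, a list of three; "yaw": the turn about the tool's z in degrees. A call has 1 to 12 rows; each row is the pose to reach, as a shift and turn from the pose commanded when the call began, along the tool's axes at that moment; what a row does not reach only later rows make up. A row lasts 1/8 s, in which the tool goes at most 62.5 mm and 10.7 degrees, less where a joint would pass 70% of its speed; a pose out of reach is approached as far as the arm can. A call with a gripper value outside its range is refused whole. "fingers" is the opening, from -1 (shut) to 1 (fully open), so that 0 is half open, set as the call begins (left out, the last holds). The fingers move at their own pace and stop on an object; "grip_force" is the grip in N (left out, the last holds). Time passes only in rows, so rows that repeat a pose let the fingers close. It gives the time, the measured TCP pose, the force, the opening and the grip force at its end, in the units of the state.
- r.sense(): the state, without advancing time (a new reading comes with each control period).
- r.grab_frame(name): name is "scene" or "top" or "wrist"; returns the picture (400x640x3 uint8, red, green, blue); there is no depth.
- r.get_calibration(name): a dict with "fx", "fy", "cx", "cy" (pixels), "dist_coeffs" ([k1, k2, p1, p2, k3] as OpenCV has them; the pictures are not rectified), "rvec" (rotation vector, rad) and "tvec" (3), from world to camera coordinates, as OpenCV has them. Camera axes: x right, y down, z forward; pixel columns grow to the right and rows downward; lengths in mm; the calibration is good to about 2 mm. A picture is of the moment at which its call begins: read the wrist's pose just before it. get_calibration takes no time and is no camera call; for the wrist camera it gives the pose at the moment of the call.
- r.sign_off(): hands the job in; it is judged then, once.
The state is a dict: "clock": time; "qpos": joint angles; "qvel": joint speeds; "joint_efforts": joint torques, N m; "eef_pos": TCP position; "tcp_rot": TCP orientation; "contact_force": force on the tool from outside, world axes, zero at the start; "wrist_torque": the same for the moment, N m; "opening": opening from 0.0 (shut) to 1.0 (fully open); "grasp_force": force on a finger pad.
Only numpy, scipy, OpenCV 4.12 (cv2) and the standard library are available. Lean on these libraries where they do the work, as an engineer would, in place of code of your own. Each camera call takes 0.05 s, during which the arm holds its last target. There are 200 camera calls.

## Working session

There is one attempt and no reset: what is moved stays moved. The work goes in short steps, Python scripts to look and compute and a tool call to move; the robot and the scene stay as the last step left them, time stands still between calls to the robot, and variables do not carry over. Pictures are saved under pics/ and viewed, at most 10 in all, crops included, and the job is handed in when it is done.

Besides the shell and the picture viewer there is one more tool, called after "Call:" as name(argument=value, ...) on one line, values as JSON. carry_out: Moves the arm, as the interface text tells. Its arguments: {"type":"object","properties":{"targets":{"type":"array","items":{"type":"object","properties":{"dp":{"type":"array","items":{"type":"number"}},"yaw":{"type":"number"}}}},"fingers":{"type":"number"},"grip_force":{"type":"number"}},"required":["targets"]}

```bash
mkdir -p pics; ls
cat > h.py <<'E'
import numpy as np, cv2
from rig import r
def cal(n):
    c=r.get_calibration(n);K=np.array([[c['fx'],0,c['cx']],[0,c['fy'],c['cy']],[0,0,1.]])
    return K,np.array(c['dist_coeffs'],float),np.array(c['rvec'],float),np.array(c['tvec'],float)
def ray(n,px,c=None):
    K,d,rv,t=c or cal(n);R=cv2.Rodrigues(rv)[0]
    u=cv2.undistortPoints(np.array(px,float).reshape(-1,1,2),K,d).reshape(-1,2)
    return -R.T@t.ravel(),np.c_[u,np.ones(len(u))]@R
def onz(n,px,z,c=None):
    o,D=ray(n,px,c);return o+D*((z-o[2])/D[:,2])[:,None]
def proj(n,P,c=None):
    K,d,rv,t=c or cal(n);return cv2.projectPoints(np.array(P,float).reshape(-1,1,3),rv,t,K,d)[0].reshape(-1,2)
def snap(n,f):
    im=cv2.cvtColor(r.grab_frame(n),cv2.COLOR_RGB2BGR);cv2.imwrite('pics/'+f,im);return im
E
python3 - <<'E'
from h import *
a=snap('scene','s0.png');b=snap('top','t0.png')
cv2.imwrite('pics/b0.png',cv2.resize(np.vstack([a,b]),None,fx=.75,fy=.75)) 
for n in('scene','top'):
    o,_=ray(n,[[320,200]]);print(n,o,onz(n,[[0,0],[640,0],[0,400],[640,400]],0).round())
print(r.tip_reach,r.sense())
E
```

```text
pics
scene [1173.12276424 -139.35416151 1043.04828309] [[-588. -975.    0.]
 [-130. 1299.    0.]
 [ 848. -751.    0.]
 [1109.  541.    0.]]
top [ 367.53663773   15.9186508  1082.94798149] [[1100.  958.    0.]
 [1181. -995.    0.]
 [ -15.  797.    0.]
 [   8. -874.    0.]]
8.0 {'clock': 0.1, 'qpos': array([ 1.30059149e+00,  3.53597271e-01,  1.63403816e+00, -1.45746869e-05,
        1.15516972e+00, -2.37937019e-03]), 'qvel': array([ 6.77560407e-05, -2.97261812e-03, -3.01856620e-03, -8.35273517e-04,
       -1.14086501e-04,  1.66410089e-04]), 'joint_efforts': array([-1.83245516e-03, -6.06361413e+01, -3.42819536e+01, -5.84434201e-05,
        4.04788821e-03,  9.50271840e-06]), 'eef_pos': array([165.27241113, 602.29826941, 204.03452467]), 'tcp_rot': array([-3.14038013e+00,  1.04417031e-05,  2.87377309e+00]), 'contact_force': array([0.58919556, 0.25994104, 0.08309382]), 'wrist_torque': array([ 0.00065129,  0.06196611, -0.0089965 ]), 'grasp_force': 0.0, 'opening': 1.000150028298313}
```

View pics/b0.png

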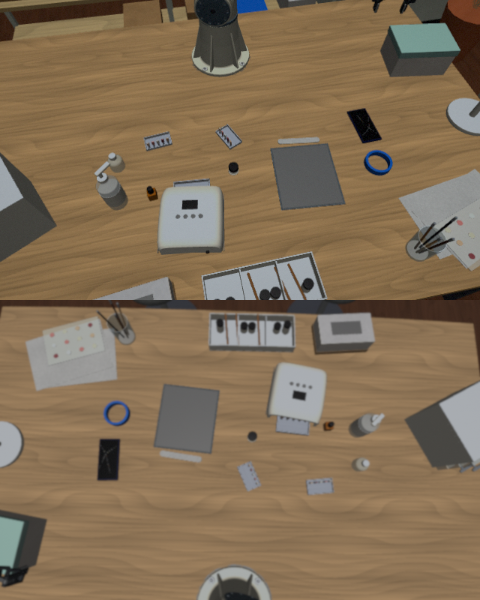

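The pictures show three tray-like objects. In the top view at 0.75 scale they are at (292,425) under the lamp, (249,475) and (319,486). The one in the lamp mouth fits the description, so I'll enlarge it and measure it.

Run:
```python
from h import *
b=cv2.imread('pics/t0.png');a=cv2.imread('pics/s0.png')
c1=cv2.resize(b[70:280,200:520],None,fx=2.5,fy=2.5,interpolation=cv2.INTER_CUBIC)
cv2.imwrite('pics/c1.png',c1)
c2=cv2.resize(a[150:350,180:480],None,fx=2.6,fy=2.6,interpolation=cv2.INTER_CUBIC)
cv2.imwrite('pics/c2.png',c2)
```

```text
(no output)
```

View pics/c1.png

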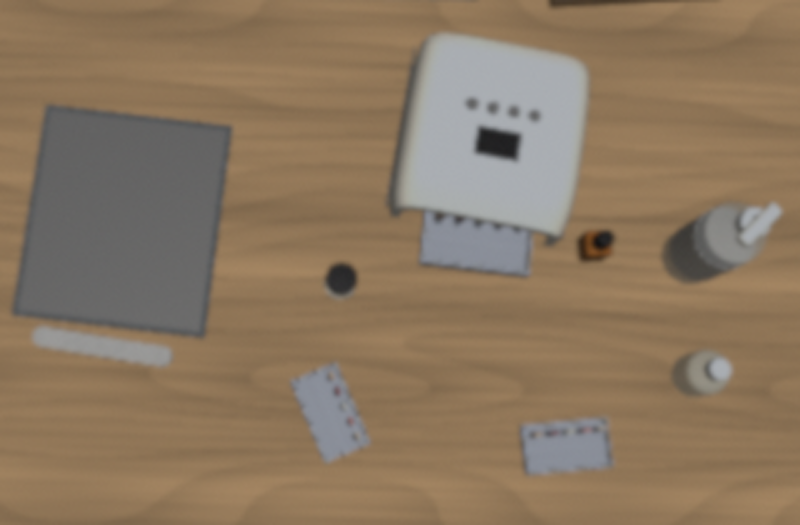

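View pics/c2.png

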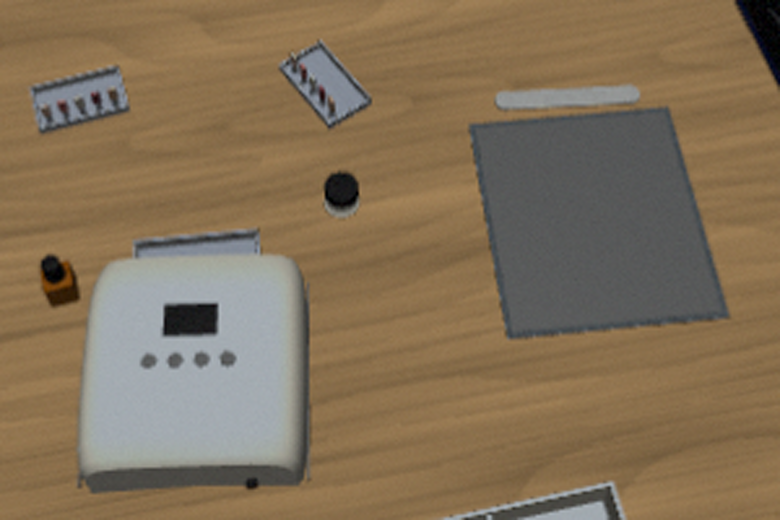

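c1 shows the tray in the lamp mouth, with front corners at crop (420,265) and (528,275), and five nails right at the visor. The other trays are at crop (330,412) and (566,446), and both are smaller. I'll measure sizes to confirm which is meant.

Run:
```python
from h import *
f=lambda p:np.array(p,float)/2.5+[200,70]
g=lambda p:np.array(p,float)/2.6+[180,150]
P=lambda s,p,z,n='top',k=f:print(s,onz(n,k(p),z).round(1).tolist())
P('tray front top',[[420,265],[528,275]],18)
P('scene tray front top',[[260,231],[135,240]],18,'scene',g)
P('near A',[[292,380],[335,365],[368,442],[327,462]],14)
P('near B',[[522,424],[605,420],[612,466],[526,473]],14)
P('mat',[[47,106],[231,127],[203,336],[12,313]],2)
P('mat scene',[[471,126],[667,108],[728,318],[510,337]],2,'scene',g)
P('file',[[33,335],[171,355]],4)
P('lamp lip',[[392,210],[552,242]],0)
P('roof',[[427,36],[586,65],[400,205],[560,235]],83)
P('pot',[[341,278]],32);P('polish',[[600,243]],55)
```

```text
tray front top [[589.8, -136.8, 18.0], [582.2, -253.9, 18.0]]
scene tray front top [[599.8, -131.1, 18.0], [585.8, -249.3, 18.0]]
near A [[462.7, -2.1, 14.0], [479.8, -47.3, 14.0], [399.5, -83.5, 14.0], [377.7, -40.8, 14.0]]
near B [[422.0, -246.8, 14.0], [428.2, -336.1, 14.0], [379.8, -342.6, 14.0], [370.7, -250.6, 14.0]]
mat [[762.0, 277.7, 2.0], [743.6, 72.3, 2.0], [508.7, 94.4, 2.0], [528.2, 300.7, 2.0]]
mat scene [[512.2, 100.1, 2.0], [530.6, 304.6, 2.0], [767.8, 281.9, 2.0], [746.6, 78.5, 2.0]]
file [[504.7, 276.1, 4.0], [487.1, 127.7, 4.0]]
lamp lip [[654.5, -108.1, 0.0], [623.7, -285.7, 0.0]]
roof [[822.0, -134.1, 83.0], [796.2, -302.4, 83.0], [638.0, -106.7, 83.0], [611.6, -271.0, 83.0]]
pot [[570.4, -51.0, 32.0]]
polish [[611.2, -321.5, 55.0]]
```

The lamp tray is 118 mm wide, which fits. The near trays are about 92 x 50, so they're out. I'll work out the approach next.

```bash
cat >> h.py <<'E'
from scipy.spatial.transform import Rotation as Ro
def go(p,yaw):
    s=r.sense();R=Ro.from_euler('xyz',s['tcp_rot']).as_matrix()
    dy=-np.degrees(yaw-s['tcp_rot'][2]);dy=(dy+180)%360-180
    print('dp',(R.T@(np.array(p)-s['eef_pos'])).round(1),'yaw',round(dy,1))
E
python3 - <<'E'
from h import *
go([600,-195,200],np.pi-.10)
E
```

```text
dp [-630.2 -653.8    4.8] yaw -9.6
```

Call:
carry_out(targets=[{"dp":[-20,-20,0],"yaw":0},{"dp":[-58,-60,0],"yaw":-1},{"dp":[-98,-101,0],"yaw":-2},{"dp":[-138,-142,0],"yaw":-3},{"dp":[-178,-183,0],"yaw":-4},{"dp":[-218,-225,0],"yaw":-5},{"dp":[-258,-267,0],"yaw":-6},{"dp":[-298,-308,0],"yaw":-7},{"dp":[-338,-350,0],"yaw":-8},{"dp":[-378,-392,0],"yaw":-9},{"dp":[-418,-433,0],"yaw":-9.6},{"dp":[-458,-475,0],"yaw":-9.6}], fingers=0)

```text
clock: 1.6
eef_pos: [481.9, 21.6, 204.7]
tcp_rot: [3.141, 0.0, 3.041]
contact_force: [1.4, 0.5, -0.4]
opening: 0.501
grasp_force: 0.0
```

Run:
```python
from h import *
s=r.sense();print(s['eef_pos'],s['tcp_rot'],s['opening'])
go([590,-195,220],np.pi-.10)
```

```text
[481.90266206  21.61917524 204.65251003] [3.14139707e+00 1.02543378e-04 3.04127853e+00] 0.5010249200145795
dp [-129.2 -204.7  -15.4] yaw -0.0
```

Call:
carry_out(targets=[{"dp":[-26,-41,-3],"yaw":0},{"dp":[-52,-82,-6],"yaw":0},{"dp":[-78,-123,-9],"yaw":0},{"dp":[-104,-164,-12],"yaw":0},{"dp":[-122,-195,-15],"yaw":0},{"dp":[-129,-205,-15],"yaw":0},{"dp":[-129,-205,-15],"yaw":0}])

```text
clock: 2.48
eef_pos: [588.9, -193.3, 219.1]
tcp_rot: [3.141, -0.001, 3.041]
contact_force: [0.1, 0.6, -0.0]
opening: 0.5
grasp_force: 0.0
```

Run:
```python
from h import *
s=r.sense();print(s['eef_pos'],s['tcp_rot'],s['contact_force'])
w=snap('wrist','w1.png');np.savez('w1.npz',*cal('wrist'));t=snap('top','t1.png')
cv2.imwrite('pics/w1v.png',cv2.resize(w,(800,500)))
print(ray('wrist',[[320,200]]),proj('wrist',[[590,-137,18],[582,-254,18]]))
```

```text
[ 588.85637523 -193.32354639  219.06952327] [ 3.14109212e+00 -1.08687099e-03  3.04051885e+00] [ 0.10274326  0.56880735 -0.01659216]
(array([ 517.00610086, -186.05019926,  387.19145819]), array([[ 0.27364172, -0.03649282, -0.96119271]])) [[370.3827113  168.78282743]
 [271.12994759 171.97764674]]
```

View pics/w1v.png

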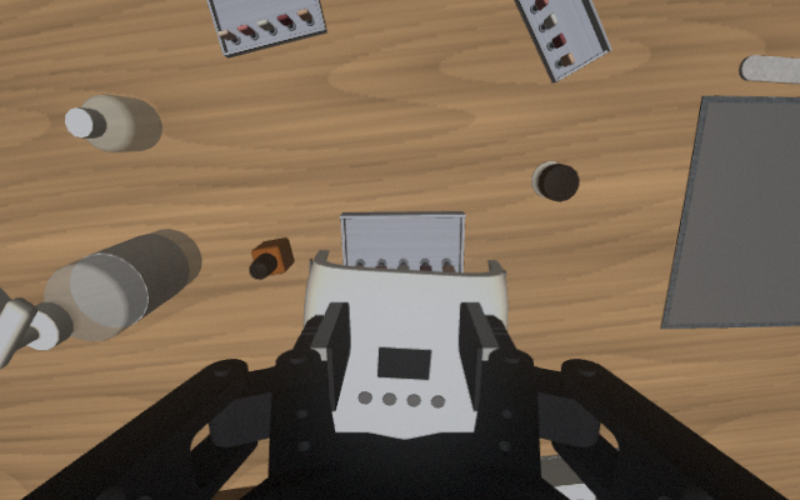

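w1v shows the tray's front wall from (342,213) to (464,213). The visor lip is at about (403,269), the pot at (556,181) and the polish at (268,258). I'll turn these into positions.

Run:
```python
from h import *
z=np.load('w1.npz');c=[z[k] for k in z.files]
g=lambda p:np.array(p,float)/1.25
P=lambda s,p,h:print(s,onz('wrist',g(p),h,c).round(1).tolist())
P('front outer top',[[341,212],[465,212]],18)
P('floor inner',[[346,221],[461,221]],10)
P('lip',[[330,265],[403,271],[490,273]],47)
P('lampfront feet',[[318,254],[500,264]],20)
P('mat near right',[[703,97],[662,327]],2);P('pot',[[556,181]],32);P('polish',[[264,266]],62)
```

```text
front outer top [[579.3, -251.9, 18.0], [591.2, -135.5, 18.0]]
floor inner [[589.9, -249.8, 10.0], [601.2, -138.8, 10.0]]
lip [[621.4, -263.7, 47.0], [633.8, -198.7, 47.0], [643.8, -120.1, 47.0]]
lampfront feet [[617.5, -279.7, 20.0], [645.5, -104.8, 20.0]]
mat near right [[507.8, 95.0, 2.0], [742.4, 73.8, 2.0]]
pot [[568.5, -54.7, 32.0]]
polish [[612.0, -317.5, 62.0]]
```

Run:
```python
from h import *
s=r.sense();print(s['eef_pos'])
go([604.3,-195.6,14],np.pi-.10)
```

```text
[ 588.52040033 -192.26207592  219.31829143]
dp [-16.3  -1.9 205.3] yaw 0.0
```

Call:
carry_out(targets=[{"dp":[-5,-1,25],"yaw":0},{"dp":[-15,-1,65],"yaw":0},{"dp":[-15,-1,110],"yaw":0},{"dp":[-15,-1,150],"yaw":0},{"dp":[-15,-1,172],"yaw":0},{"dp":[-15,-1,180],"yaw":0},{"dp":[-15,-1,180],"yaw":0}])

```text
clock: 3.45
eef_pos: [604.0, -195.2, 40.0]
tcp_rot: [3.141, -0.0, 3.042]
contact_force: [-0.2, 0.1, -0.4]
opening: 0.5
grasp_force: 0.0
```

Run:
```python
from h import *
for _ in range(3): print(r.sense()['eef_pos'])
w=snap('wrist','w2.png');print(r.sense()['eef_pos'],r.sense()['contact_force'])
a=snap('scene','s2.png')
cv2.imwrite('pics/w2v.png',np.vstack([cv2.resize(w[80:280,160:480],(640,400)),cv2.resize(a[150:250,180:340],(640,400))])[:,:][:600])
```

```text
[ 603.96135327 -195.23544983   39.96010735]
[ 603.96135327 -195.23544983   39.96010735]
[ 603.96135327 -195.23544983   39.96010735]
[ 604.46803552 -195.54716063   40.57005839] [ 0.23629291 -1.02606565 -0.12684475]
```

View pics/w2v.png

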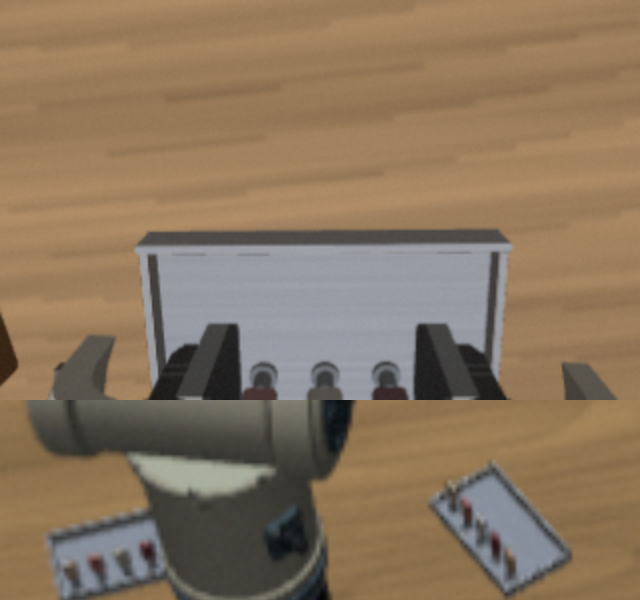

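w2 shows both fingertips (around (210,340) and (430,340)) inside the side walls and behind the front wall, which has its top edge at row 245. They are ready to go down.

Call:
carry_out(targets=[{"dp":[0,0,8],"yaw":0},{"dp":[0,0,15],"yaw":0},{"dp":[0,0,20],"yaw":0},{"dp":[0,0,24],"yaw":0},{"dp":[0,0,26],"yaw":0},{"dp":[0,0,26],"yaw":0}])

```text
clock: 4.3
eef_pos: [604.0, -195.9, 13.5]
tcp_rot: [3.142, -0.0, 3.041]
contact_force: [-0.0, -0.5, 0.4]
opening: 0.5
grasp_force: 0.0
```

Call:
carry_out(targets=[{"dp":[2,0,0],"yaw":0},{"dp":[5,0,0],"yaw":0},{"dp":[9,0,0],"yaw":0},{"dp":[15,0,0],"yaw":0},{"dp":[23,0,0],"yaw":0},{"dp":[32,0,0],"yaw":0},{"dp":[41,0,0],"yaw":0},{"dp":[50,0,0],"yaw":0},{"dp":[59,0,0],"yaw":0},{"dp":[67,0,0],"yaw":0},{"dp":[74,0,0],"yaw":0},{"dp":[79,0,0],"yaw":0}])

```text
clock: 5.8
eef_pos: [525.0, -188.0, 13.7]
tcp_rot: [-3.142, 0.0, 3.041]
contact_force: [0.8, -0.0, 0.6]
opening: 0.502
grasp_force: 0.0
```

Call:
carry_out(targets=[{"dp":[3,0,0],"yaw":0},{"dp":[5,0,0],"yaw":0},{"dp":[6,0,0],"yaw":0},{"dp":[6,0,0],"yaw":0},{"dp":[4,0,0],"yaw":0},{"dp":[4,0,-15],"yaw":0},{"dp":[4,0,-50],"yaw":0},{"dp":[4,0,-100],"yaw":0},{"dp":[4,0,-140],"yaw":0},{"dp":[4,0,-160],"yaw":0},{"dp":[4,0,-160],"yaw":0}], fingers=0)

```text
clock: 7.18
eef_pos: [522.7, -188.0, 176.2]
tcp_rot: [-3.141, 0.004, 3.041]
contact_force: [0.9, -0.1, -1.6]
opening: 0.504
grasp_force: 0.0
```

Run:
```python
from h import *
s=r.sense();print(s['eef_pos'],s['tcp_rot'])
np.savez('w3.npz',*cal('wrist'));w=snap('wrist','w3.png')
cv2.imwrite('pics/w3v.png',cv2.resize(w[100:340,120:520],(800,480),interpolation=cv2.INTER_CUBIC))
```

```text
[ 522.66759423 -188.04367409  176.17487392] [-3.14051088  0.00418647  3.04136056]
```

View pics/w3v.png

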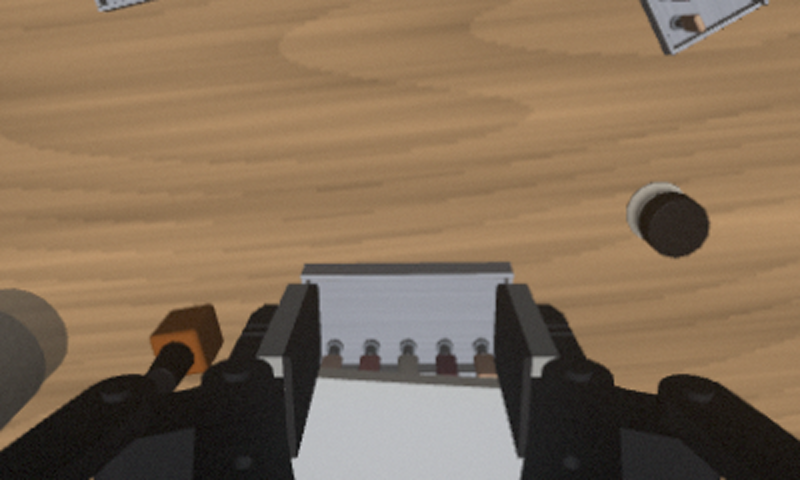

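w3 shows the tray slid forward: front wall top from (302,274) to (513,274), nails at row 345, and the lamp's visor edge near row 380. I'll check the clearance.

Run:
```python
from h import *
z=np.load('w3.npz');c=[z[k] for k in z.files]
g=lambda p:np.array(p,float)/2+[120,100]
P=lambda s,p,h:print(s,onz('wrist',g(p),h,c).round(1).tolist())
P('front top',[[302,274],[513,274]],18);P('front bottom',[[303,264],[511,263]],0)
P('edge',[[330,375],[490,386]],14);P('lip',[[330,378],[490,386]],47);print(ray('wrist',[[320,200]],c)[0])
t=snap('top','t3.png')
t0=cv2.imread('pics/t0.png')
d=cv2.absdiff(t,t0).max(2)
cv2.imwrite('pics/t3v.png',cv2.resize(np.hstack([t0[70:190,330:460],t[70:190,330:460]]),(780,360)))
```

```text
front top [[581.9, -253.1, 18.0], [593.7, -136.6, 18.0]]
front bottom [[583.0, -255.6, 0.0], [594.6, -134.9, 0.0]]
edge [[649.1, -247.1, 14.0], [666.1, -153.4, 14.0]]
lip [[631.0, -240.8, 47.0], [644.5, -156.2, 47.0]]
[ 450.30105183 -181.41996916  343.69079406]
```

The tray did not move: its front is still at x≈588. Half open, the fingertips sit farther back, so they passed over the wall. I'll retry with the fingers shut and sense the floor on the way down.

Run:
```python
from h import *
go([605.5,-197,40],np.pi-.10)
```

```text
dp [-84.9  -1.  133.6] yaw -0.0
```

Call:
carry_out(targets=[{"dp":[-20,0,0],"yaw":0},{"dp":[-50,0,0],"yaw":0},{"dp":[-77,0,10],"yaw":0},{"dp":[-84,-1,40],"yaw":0},{"dp":[-84,-1,80],"yaw":0},{"dp":[-84,-1,110],"yaw":0},{"dp":[-84,-1,127],"yaw":0},{"dp":[-84,-1,132],"yaw":0},{"dp":[-84,-1,132],"yaw":0}], fingers=-1)

```text
clock: 8.4
eef_pos: [605.2, -197.1, 42.0]
tcp_rot: [-3.142, 0.0, 3.041]
contact_force: [-0.2, 0.8, 0.9]
opening: 0.003
grasp_force: 0.0
```

Run:
```python
from h import *
s=r.sense();w=snap('wrist','w4.png');c=cal('wrist')
print(s['eef_pos'],s['opening'],s['contact_force'],proj('wrist',[s['eef_pos']+[0,0,-8]],c),proj('wrist',[[589.9,-249.8,10],[601,-138.8,10]]))
cv2.imwrite('pics/w4v.png',cv2.resize(w[100:340,120:520],(800,480),interpolation=cv2.INTER_CUBIC))
```

```text
[ 605.19646018 -197.11208817   41.95880003] 0.0029502439883096416 [-0.24277563  0.82842279  0.91048777] [[324.63004285 233.37596478]] [[242.98519942 205.6837731 ]
 [411.40097011 205.43463255]]
```

View pics/w4v.png

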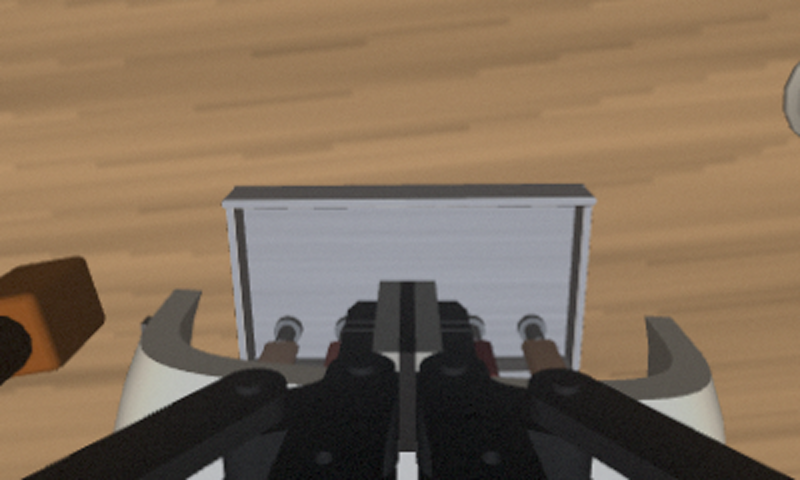

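w4 shows the shut fingertips at (407,285), centred over the bay behind the front wall at row 205. I'm going down.

Call:
carry_out(targets=[{"dp":[0,0,8],"yaw":0},{"dp":[0,0,16],"yaw":0},{"dp":[0,0,22],"yaw":0},{"dp":[0,0,26],"yaw":0},{"dp":[0,0,28],"yaw":0},{"dp":[0,0,28],"yaw":0}])

```text
clock: 9.2
eef_pos: [604.9, -197.0, 13.6]
tcp_rot: [3.142, -0.0, 3.041]
contact_force: [-0.1, 0.8, -0.2]
opening: -0.006
grasp_force: 0.0
```

Call:
carry_out(targets=[{"dp":[2,0,0],"yaw":0},{"dp":[5,0,0],"yaw":0},{"dp":[9,0,0],"yaw":0},{"dp":[12,0,0],"yaw":0},{"dp":[15,0,0],"yaw":0}])

```text
clock: 9.82
eef_pos: [589.8, -195.5, 13.7]
tcp_rot: [-3.142, 0.0, 3.041]
contact_force: [0.5, -0.4, 0.0]
opening: -0.003
grasp_force: 0.0
```

Run:
```python
from h import *
s=r.sense();w=snap('wrist','w5.png');c=cal('wrist')
print(s['eef_pos'],s['contact_force'])
w0=w[100:340,120:520]
g=cv2.cvtColor(w0,cv2.COLOR_BGR2GRAY).astype(int)
for col in(140,180,230,280): print(col,[int(v) for v in g[20:140:4,col]])
```

```text
[ 589.77223838 -195.49341307   13.7480807 ] [ 0.5417827  -0.41297735  0.00635021]
140 [129, 131, 136, 134, 129, 127, 127, 130, 119, 119, 126, 125, 126, 124, 129, 125, 132, 133, 135, 137, 138, 130, 130, 140, 140, 141, 145, 120, 76, 76]
180 [134, 140, 133, 131, 126, 126, 126, 122, 125, 128, 125, 125, 121, 123, 131, 136, 133, 137, 137, 138, 128, 131, 144, 142, 144, 146, 137, 107, 75, 74]
230 [138, 135, 128, 126, 128, 122, 126, 128, 124, 128, 120, 119, 122, 132, 136, 136, 134, 132, 134, 124, 134, 140, 142, 144, 143, 132, 131, 83, 76, 72]
280 [132, 124, 122, 125, 132, 131, 127, 123, 124, 119, 117, 132, 130, 133, 131, 133, 129, 135, 134, 135, 142, 142, 145, 139, 134, 130, 129, 73, 74, 74]
```

Run:
```python
from h import *
c=cal('wrist')
a=np.array([[579.3,-251.9,18],[591.2,-135.5,18],[579.3,-251.9,0],[591.2,-135.5,0]])
print(proj('wrist',a,c)-[120,100],proj('wrist',a+[-8,.8,0],c)-[120,100])
w=cv2.imread('pics/w5.png')
cv2.imwrite('pics/w5v.png',cv2.resize(w[180:330,120:520],(800,300),interpolation=cv2.INTER_CUBIC))
```

```text
[[101.8103242  135.51015012]
 [311.94725102 135.58144845]
 [110.79528498 124.20385662]
 [302.2781199  124.28208194]] [[100.47048921 121.90702081]
 [313.33899888 121.99542011]
 [109.68998136 111.68876643]
 [303.42243981 111.78089729]]
```

View pics/w5v.png

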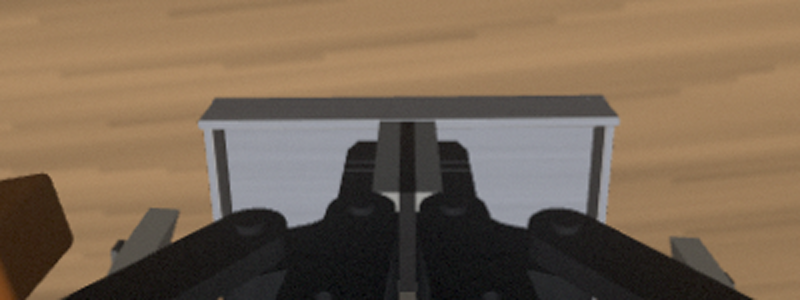

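Run:
```python
from h import *
s=r.sense();c=cal('wrist');p=s['eef_pos']
R=Ro.from_euler('xyz',s['tcp_rot']).as_matrix()
for nm,px in (('tip front L',(378,281)),('tip front R',(436,281)),('back end',(374,352)),('back R',(442,352))):
    o,D=ray('wrist',[np.array(px)/2+[120,100]],c)
    o=R.T@(o-p);D=R.T@D[0]
    print(nm,[(o+D*((zz-o[2])/D[2])).round(1).tolist() for zz in(8,0,-10,-20)])
print(o)
```

```text
tip front L [[-3.9, -9.3, 8.0], [-0.5, -8.9, 0.0], [3.9, -8.4, -10.0], [8.2, -7.9, -20.0]]
tip front R [[-3.9, 8.1, 8.0], [-0.5, 7.7, 0.0], [3.8, 7.2, -10.0], [8.2, 6.7, -20.0]]
back end [[-27.8, -10.9, 8.0], [-23.2, -10.4, 0.0], [-17.6, -9.8, -10.0], [-11.9, -9.3, -20.0]]
back R [[-27.8, 10.3, 8.0], [-23.3, 9.8, 0.0], [-17.6, 9.1, -10.0], [-11.9, 8.5, -20.0]]
[  71.99550688   -0.8367285  -167.78718628]
```

Run:
```python
from h import *
s=r.sense();c=cal('wrist');p=s['eef_pos'];print(c[0][0,0],s)
R=Ro.from_euler('xyz',s['tcp_rot']).as_matrix()
for nm,pts in (('halfopen inner tips w3',((319,285),(497,285))),('inner top',((290,455),(522,455))),('shut',((378,281),(436,281)))):
  for zz in(8,-5,-15,-25,-35):
    q=[]
    for px in pts:
        o,D=ray('wrist',[np.array(px)/2+[120,100]],c)
        o=R.T@(o-p);D=R.T@D[0];q.append(o+D*((zz-o[2])/D[2]))
    print(nm,zz,'sep',np.linalg.norm(q[0]-q[1]).round(1),'x',q[0][0].round(1))
w=cv2.imread('pics/w5.png');a=r.grab_frame('scene')
cv2.imwrite('pics/s5v.png',cv2.resize(a[180:280,200:360,::-1],(800,500),interpolation=cv2.INTER_CUBIC))
```

```text
317.09689313701995 {'clock': 9.875, 'qpos': array([-3.22575452e-01,  5.75040244e-01,  1.77103131e+00, -4.91714721e-05,
        7.95883486e-01, -1.79304003e+00]), 'qvel': array([ 0.00159354,  0.00624537, -0.00781816,  0.00081327,  0.00433981,
        0.00067764]), 'joint_efforts': array([ 1.68454391e-01, -6.61640239e+01, -2.62963289e+01,  2.50567129e-02,
       -2.31497604e-01,  9.83579579e-03]), 'eef_pos': array([ 589.38095693, -195.43277186,   13.68353975]), 'tcp_rot': array([ 3.14154703e+00, -3.61211352e-04,  3.04129533e+00]), 'contact_force': array([ 0.54536634,  0.22378936, -0.76929448]), 'wrist_torque': array([ 0.01508331, -0.05725416,  0.03884942]), 'grasp_force': 0.0, 'opening': 0.002315585918496694}
halfopen inner tips w3 8 sep 53.5 x -5.2
halfopen inner tips w3 -5 sep 49.5 x 0.5
halfopen inner tips w3 -15 sep 46.5 x 4.9
halfopen inner tips w3 -25 sep 43.4 x 9.3
halfopen inner tips w3 -35 sep 40.4 x 13.7
inner top 8 sep 76.3 x -65.9
inner top -5 sep 70.6 x -55.7
inner top -15 sep 66.3 x -47.8
inner top -25 sep 62.0 x -40.0
inner top -35 sep 57.6 x -32.1
shut 8 sep 17.4 x -3.9
shut -5 sep 16.1 x 1.7
shut -15 sep 15.1 x 6.0
shut -25 sep 14.1 x 10.3
shut -35 sep 13.1 x 14.7
```

View pics/s5v.png

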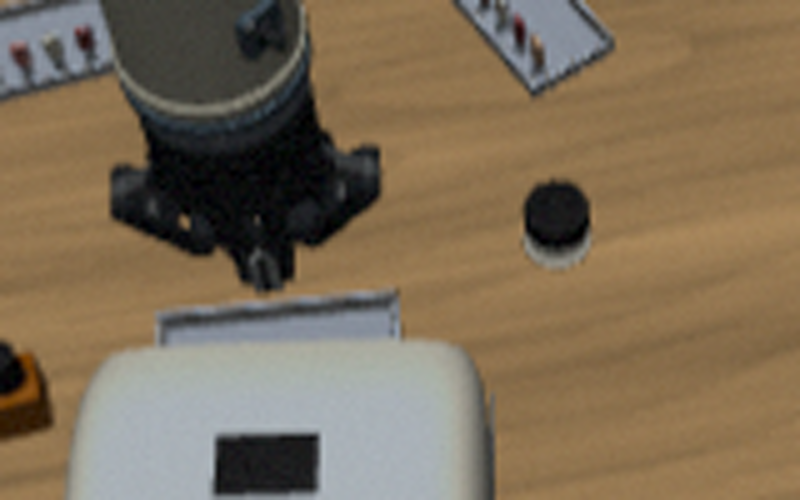

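Two cues agree that the fingertips are about 26 mm behind the reported TCP. The half-open separation is 43 mm at z=-26, and the scene view shows the tips hovering over the wall. I'll cross-check by triangulating.

Run:
```python
from h import *
for zz in (6,20,40,50): print(zz,onz('scene',[[200+265/5,180+290/5]],zz).round(1), onz('wrist',[[120+407/2,100+281/2]],zz).round(1))
print(r.sense()['eef_pos'])
```

```text
6 [[ 577.2 -197.4    6. ]] [[ 593.3 -196.4    6. ]]
20 [[ 585.2 -196.6   20. ]] [[ 587.3 -195.9   20. ]]
40 [[ 596.7 -195.5   40. ]] [[ 578.7 -195.    40. ]]
50 [[ 602.5 -194.9   50. ]] [[ 574.4 -194.6   50. ]]
[ 589.60309765 -195.4797248    13.69062577]
```

Triangulated, the tips are at z≈40–45 with the reported TCP at 13.7. I'll go back over the bay and descend by force and image rather than by the nominal reach.

Call:
carry_out(targets=[{"dp":[-5,0,0],"yaw":0},{"dp":[-11,1,0],"yaw":0},{"dp":[-15,1,0],"yaw":0},{"dp":[-15,1,2],"yaw":0},{"dp":[-15,1,8],"yaw":0},{"dp":[-15,1,14],"yaw":0},{"dp":[-15,1,19],"yaw":0},{"dp":[-15,1,22],"yaw":0},{"dp":[-15,1,22],"yaw":0}])

```text
clock: 11.05
eef_pos: [604.8, -196.0, -8.6]
tcp_rot: [3.141, -0.0, 3.041]
contact_force: [-0.1, -0.2, 0.5]
opening: -0.004
grasp_force: 0.0
```

Run:
```python
from h import *
s=r.sense();w=snap('wrist','w6.png');a=snap('scene','s6.png')
print(s['eef_pos'],s['contact_force'])
cv2.imwrite('pics/w6v.png',np.vstack([cv2.resize(w[200:350,120:520],(800,300)),cv2.resize(a[200:260,200:360],(800,300),interpolation=cv2.INTER_CUBIC)]))
```

```text
[ 604.84177248 -195.98422654   -8.60455453] [-0.06832381 -0.23431012  0.50576787]
```

View pics/w6v.png

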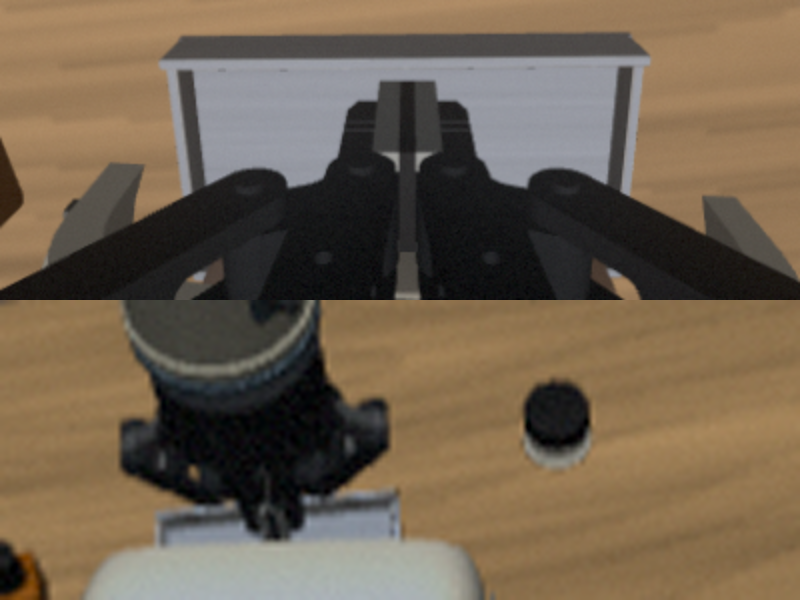

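That was the last of my picture views. w6 shows the shut tips at (407,85), still centred in the bay, with no contact yet. I'll keep descending by force.

Call:
carry_out(targets=[{"dp":[0,0,3],"yaw":0},{"dp":[0,0,6],"yaw":0},{"dp":[0,0,9],"yaw":0},{"dp":[0,0,9],"yaw":0}])

```text
clock: 11.65
eef_pos: [604.8, -195.9, -17.7]
tcp_rot: [3.141, -0.001, 3.041]
contact_force: [-0.1, 0.1, 0.1]
opening: 0.004
grasp_force: 0.0
```

Call:
carry_out(targets=[{"dp":[0,0,1],"yaw":0},{"dp":[0,0,2],"yaw":0},{"dp":[0,0,2],"yaw":0}])

```text
clock: 12.02
eef_pos: [605.0, -196.0, -19.4]
tcp_rot: [3.142, -0.0, 3.041]
contact_force: [-0.3, 0.4, -0.2]
opening: -0.001
grasp_force: 0.0
```

Call:
carry_out(targets=[{"dp":[0,0,1],"yaw":0},{"dp":[0,0,2],"yaw":0},{"dp":[0,0,2],"yaw":0}])

```text
clock: 12.4
eef_pos: [604.9, -196.0, -21.4]
tcp_rot: [3.142, -0.0, 3.041]
contact_force: [-0.7, 0.1, -0.9]
opening: -0.006
grasp_force: 0.0
```

Call:
carry_out(targets=[{"dp":[2,0,0],"yaw":0},{"dp":[5,0,0],"yaw":0},{"dp":[9,0,0],"yaw":0},{"dp":[12,0,0],"yaw":0},{"dp":[15,0,0],"yaw":0},{"dp":[16,0,0],"yaw":0}])

```text
clock: 13.15
eef_pos: [588.9, -194.4, -21.3]
tcp_rot: [3.142, 0.0, 3.041]
contact_force: [0.7, -0.3, 0.1]
opening: -0.001
grasp_force: 0.4
```

```bash
cat >> h.py <<'E'
def front(f,prev=18):
    # front wall of the tray in the wrist picture: bright top edge, per column
    c=cal('wrist');w=snap('wrist',f);s=r.sense()
    a=np.array([[579.3,-251.9,18],[591.2,-135.5,18]])
    return w,c,s,proj('wrist',a,c)
E
python3 - <<'E'
from h import *
w,c,s,p=front('w7.png');print(s['eef_pos'],s['contact_force'],p)
hsv=cv2.cvtColor(w,cv2.COLOR_BGR2HSV)
m=((hsv[...,1]<60)&(hsv[...,2]>60)).astype(np.uint8)
for col in (int(p[0,0])+30,int(p[0,0])+50,int(p[1,0])-50,int(p[1,0])-30):
    rows=np.flatnonzero(m[150:330,col])+150;print(col,rows[:1],rows[-1:],w[rows[0]-2:rows[0]+16,col].tolist()[::2])
E
```

```text
[ 588.86890221 -194.39790724  -21.27654175] [-1.06342972 -0.2433752  -0.0195685 ] [[196.31591378 266.24109239]
 [454.98393662 266.30401855]]
226 [228] [291] [[90, 119, 147], [69, 70, 74], [68, 71, 74], [69, 71, 76], [72, 75, 78], [70, 73, 76], [72, 74, 77], [78, 79, 82], [159, 154, 151]]
246 [228] [284] [[88, 116, 143], [71, 75, 77], [71, 73, 77], [70, 73, 76], [71, 73, 77], [70, 71, 74], [72, 73, 77], [77, 78, 81], [159, 154, 151]]
404 [228] [284] [[92, 121, 151], [73, 75, 77], [68, 71, 73], [71, 73, 77], [71, 73, 76], [71, 73, 77], [69, 71, 74], [77, 78, 82], [158, 153, 150]]
424 [228] [293] [[90, 121, 150], [73, 76, 79], [70, 72, 75], [69, 69, 74], [69, 71, 75], [68, 71, 74], [68, 71, 74], [78, 78, 82], [160, 154, 152]]
```

The wall top is now at row 241, against 266 predicted for a still tray, so it is being drawn out. I'll turn that into a position.

```bash
cat >> h.py <<'E'
def wall(f):
    "outer top line of the front wall from the wrist picture -> world ends on z=18, with corners"
    c=cal('wrist');w=snap('wrist',f).astype(int);s=r.sense();L=[]
    for col in range(100,560,4):
        v=w[60:330,col].sum(1);sat=w[60:330,col].max(1)-w[60:330,col].min(1)
        for i in range(6,255):
            if v[i]<260 and sat[i]<25 and sat[i-5]<25 and v[i-5]<260 and v[i+3]>400 and sat[i+3]<30: L.append((col,60+i+.5));break
    L=np.array(L,float)
    if len(L)>3:
        L=L[abs(L[:,1]-np.median(L[:,1]))<12]
        q=onz('wrist',L,18,c);k=np.polyfit(q[:,1],q[:,0],1)
        print('wall cols',L[0],L[-1],'ends',q[0].round(1),q[-1].round(1),'yaw',(-np.arctan(k[0])).round(3))
    print(s['eef_pos'].round(1),s['tcp_rot'][2].round(3),s['contact_force'].round(1),s['clock'])
E
python3 - <<'E'
from h import *
wall('w8.png')
E
```

```text
wall cols [196.  240.5] [448.  240.5] ends [ 566.8 -249.3   18. ] [ 578.1 -138.8   18. ] yaw -0.101
[ 588.9 -194.4  -21.3] 3.041 [0.  0.1 0. ] 13.25
```

Call:
carry_out(targets=[{"dp":[2,0,0],"yaw":0},{"dp":[6,0,0],"yaw":0},{"dp":[12,0,0],"yaw":0},{"dp":[20,0,0],"yaw":0},{"dp":[28,0,0],"yaw":0},{"dp":[36,0,0],"yaw":0},{"dp":[44,0,0],"yaw":0},{"dp":[52,0,0],"yaw":0},{"dp":[60,0,0],"yaw":0},{"dp":[67,0,0],"yaw":0},{"dp":[72,0,0],"yaw":0},{"dp":[75,0,0],"yaw":0}])

```text
clock: 14.75
eef_pos: [514.1, -186.9, -21.3]
tcp_rot: [3.142, -0.0, 3.041]
contact_force: [0.4, -0.5, -0.1]
opening: -0.0
grasp_force: 0.5
```

Call:
carry_out(targets=[{"dp":[1,0,0],"yaw":0},{"dp":[1,0,0],"yaw":0},{"dp":[-3,0,0],"yaw":0},{"dp":[-3,0,-5],"yaw":0},{"dp":[-3,0,-20],"yaw":0},{"dp":[-3,0,-55],"yaw":0},{"dp":[-3,0,-105],"yaw":0},{"dp":[-3,0,-150],"yaw":0},{"dp":[-3,0,-170],"yaw":0},{"dp":[-3,0,-180],"yaw":0},{"dp":[-3,0,-180],"yaw":0}])

```text
clock: 16.12
eef_pos: [517.6, -187.3, 159.3]
tcp_rot: [-3.141, 0.001, 3.041]
contact_force: [0.5, 0.5, -0.2]
opening: 0.002
grasp_force: 0.0
```

Run:
```python
from h import *
wall('w9.png')
```

```text
wall cols [184.   94.5] [504.  106.5] ends [ 419.5 -308.7   18. ] [460.3 -10.1  18. ] yaw -0.125
[ 517.1 -187.1  158.4] 3.041 [-0.1  0.2 -0.5] 16.175
```

Run:
```python
from h import *
w=cv2.imread('pics/w9.png').astype(int);c=cal('wrist')
a=np.array([[491,-245,18],[502,-130,18],[491,-245,0],[502,-130,0],[558,-250,14],[569,-137,14]])
print(proj('wrist',a,c).round(1))
v=w.sum(2);sat=w.max(2)-w.min(2)
p=proj('wrist',a,c)
for col in np.linspace(p[0,0]+15,p[1,0]-15,8).astype(int):
    r0=int(p[0,1]);print(col,[(int(x),int(y)) for x,y in zip(v[r0-14:r0+14:2,col],sat[r0-14:r0+14:2,col])],r0-14)
```

```text
[[262.4 163.8]
 [380.3 163.1]
 [265.6 160.9]
 [377.2 160.3]
 [268.2 226.6]
 [376.2 226.1]]
277 [(351, 59), (357, 59), (367, 63), (372, 67), (377, 65), (387, 66), (262, 18), (328, 4), (490, 9), (470, 10), (466, 10), (468, 10), (475, 9), (471, 10)] 149
289 [(342, 57), (348, 61), (375, 65), (372, 64), (381, 65), (395, 67), (253, 17), (332, 1), (487, 9), (473, 11), (471, 10), (473, 12), (479, 11), (471, 11)] 149
302 [(344, 57), (359, 62), (367, 66), (372, 63), (384, 66), (406, 71), (257, 17), (332, 2), (489, 11), (472, 11), (469, 11), (470, 10), (480, 11), (473, 13)] 149
315 [(350, 60), (366, 63), (362, 63), (366, 65), (394, 69), (405, 70), (255, 16), (339, 2), (492, 10), (474, 11), (472, 11), (471, 12), (479, 11), (478, 11)] 149
327 [(362, 62), (351, 62), (360, 62), (385, 67), (402, 66), (393, 67), (252, 16), (332, 1), (491, 9), (482, 10), (478, 11), (474, 10), (483, 12), (472, 10)] 149
340 [(388, 68), (374, 64), (370, 64), (387, 67), (393, 67), (381, 66), (253, 16), (341, 2), (489, 11), (476, 12), (477, 12), (473, 11), (477, 10), (477, 10)] 149
352 [(384, 66), (391, 68), (384, 67), (387, 66), (381, 64), (366, 63), (245, 16), (341, 1), (495, 10), (475, 9), (469, 10), (474, 10), (475, 11), (471, 12)] 149
365 [(390, 65), (395, 70), (416, 71), (393, 69), (359, 60), (364, 62), (249, 16), (329, 3), (489, 10), (480, 12), (476, 11), (470, 10), (475, 10), (467, 10)] 149
```

Run:
```python
from h import *
w=cv2.imread('pics/w9.png').astype(int);c=cal('wrist')
v=w.sum(2);sat=w.max(2)-w.min(2)
m=(sat<25)&(v>300)
x=np.flatnonzero(m[166,200:440])+200;print('cols',x[0],x[-1])
print('front ends',onz('wrist',[[x[0],164],[x[-1]+1,164]],18,c).round(1).tolist())
for col in (272,277,368,372): print(col,[(int(a),int(b)) for a,b in zip(v[205:250:2,col],sat[205:250:2,col])])
t=snap('top','t9.png').astype(int);t0=cv2.imread('pics/t0.png').astype(int)
print('lamp diff', abs(t-t0)[85:150,370:430].mean().round(2))
```

```text
cols 263 382
front ends [[491.2, -244.5, 18.0], [503.1, -127.4, 18.0]]
272 [(477, 9), (476, 12), (468, 10), (474, 10), (472, 10), (468, 11), (444, 8), (386, 7), (419, 35), (282, 9), (455, 9), (408, 70), (394, 68), (382, 64), (395, 66), (413, 71), (400, 70), (410, 71), (407, 74), (388, 69), (370, 65), (358, 60), (382, 66)]
277 [(471, 11), (479, 10), (435, 9), (396, 5), (227, 20), (229, 22), (234, 23), (363, 35), (538, 21), (431, 31), (464, 11), (402, 70), (387, 66), (369, 64), (380, 67), (413, 73), (405, 72), (419, 73), (406, 71), (385, 68), (365, 65), (357, 64), (388, 67)]
368 [(463, 13), (469, 11), (395, 9), (354, 7), (196, 24), (197, 25), (210, 26), (328, 45), (495, 48), (390, 43), (480, 11), (406, 68), (413, 70), (419, 72), (397, 66), (367, 66), (375, 63), (366, 65), (370, 65), (359, 63), (380, 66), (391, 66), (395, 67)]
372 [(475, 11), (477, 10), (472, 9), (474, 11), (468, 10), (392, 3), (311, 8), (310, 41), (468, 50), (355, 30), (476, 10), (398, 69), (414, 72), (410, 70), (390, 66), (374, 66), (369, 65), (369, 65), (363, 63), (367, 63), (384, 65), (391, 67), (389, 70)]
lamp diff 15.61
```

The tray's rear wall ends at row 226 with bare table behind it, so it is about 70 mm clear of the hood. The tray centre is at about (532,-189) with yaw -0.10. Next I turn 90° and open for the pick-up.

Run:
```python
from h import *
go([532,-189,60],np.pi/2-.10)
```

```text
dp [-15.5  -0.5  97.8] yaw 90.0
```

Call:
carry_out(targets=[{"dp":[-4,0,0],"yaw":10},{"dp":[-8,0,0],"yaw":20},{"dp":[-12,0,0],"yaw":30},{"dp":[-15.5,-0.5,0],"yaw":40},{"dp":[-15.5,-0.5,10],"yaw":50},{"dp":[-15.5,-0.5,25],"yaw":60},{"dp":[-15.5,-0.5,45],"yaw":70},{"dp":[-15.5,-0.5,65],"yaw":80},{"dp":[-15.5,-0.5,85],"yaw":90},{"dp":[-15.5,-0.5,95],"yaw":90},{"dp":[-15.5,-0.5,98],"yaw":90},{"dp":[-15.5,-0.5,98],"yaw":90}], fingers=1)

```text
clock: 17.73
eef_pos: [532.9, -189.3, 60.8]
tcp_rot: [-3.142, 0.0, 1.473]
contact_force: [0.4, 0.6, 1.1]
opening: 1.005
grasp_force: 0.0
```

Run:
```python
from h import *
w=snap('wrist','w10.png').astype(int);s=r.sense();print(s['eef_pos'],s['tcp_rot'],s['opening'])
c=cal('wrist');v=w.sum(2);sat=w.max(2)-w.min(2)
# predicted tray top corners
cx,cy,th=532,-189,-.10
R=np.array([[np.cos(th),-np.sin(th)],[np.sin(th),np.cos(th)]])
P=[np.r_[R@[a,b]+[cx,cy],h] for a,b,h in((-34,60,18),(34,60,14),(-34,0,18),(34,0,14))]
p=proj('wrist',P,c);print(p.round(1))
for t in (.1,.2,.3):
    q=[(1-t)*p[0]+t*p[2],(1-t)*p[1]+t*p[3]]
    for Q in q:
        x,y=Q.round().astype(int);print((x,y),[(int(a),int(b)) for a,b in zip(v[y,x-14:x+15:2],sat[y,x-14:x+15:2])])
```

```text
[ 533.17574144 -189.37570325   61.10849577] [3.14098037e+00 1.82864690e-04 1.47225284e+00] 1.0030737716700122
[[271.3 124.1]
 [375.1 123.9]
 [275.1 212. ]
 [371.3 210.3]]
(np.int64(272), np.int64(133)) [(349, 61), (360, 63), (369, 65), (367, 68), (366, 65), (358, 64), (333, 59), (280, 28), (443, 10), (361, 3), (158, 8), (378, 6), (441, 10), (426, 12), (433, 10)]
(np.int64(375), np.int64(133)) [(423, 9), (423, 10), (434, 10), (392, 7), (181, 6), (428, 6), (428, 5), (353, 64), (357, 64), (366, 63), (364, 64), (375, 67), (375, 67), (372, 67), (351, 62)]
(np.int64(272), np.int64(142)) [(341, 60), (348, 62), (360, 65), (372, 67), (373, 66), (357, 61), (329, 56), (356, 39), (439, 11), (368, 5), (154, 6), (330, 5), (434, 11), (427, 11), (431, 9)]
(np.int64(374), np.int64(141)) [(429, 10), (428, 9), (437, 10), (429, 11), (218, 2), (363, 2), (433, 8), (324, 38), (363, 61), (366, 63), (366, 64), (365, 65), (373, 66), (370, 65), (364, 64)]
(np.int64(272), np.int64(150)) [(344, 61), (352, 61), (357, 63), (370, 64), (368, 65), (364, 62), (342, 59), (331, 52), (438, 9), (409, 6), (167, 6), (287, 4), (448, 10), (430, 9), (433, 10)]
(np.int64(374), np.int64(150)) [(425, 9), (429, 9), (430, 10), (405, 10), (179, 4), (444, 5), (418, 8), (308, 53), (364, 62), (365, 64), (363, 65), (366, 65), (376, 66), (375, 67), (372, 65)]
```

The wall edges are within 1 px of the prediction, so the tray is centred between the jaws. I'm descending.

Call:
carry_out(targets=[{"dp":[0,-1,15],"yaw":0},{"dp":[0,-1,35],"yaw":0},{"dp":[0,-1,52],"yaw":0},{"dp":[0,-1,62],"yaw":0},{"dp":[0,-1,70],"yaw":0},{"dp":[0,-1,76],"yaw":0},{"dp":[0,-1,80],"yaw":0},{"dp":[0,-1,80],"yaw":0}])

```text
clock: 18.77
eef_pos: [531.8, -189.2, -19.4]
tcp_rot: [-3.142, 0.0, 1.471]
contact_force: [0.3, 0.9, -0.5]
opening: 1.001
grasp_force: 0.0
```

Call:
carry_out(targets=[{"dp":[0,0,3],"yaw":0},{"dp":[0,0,6],"yaw":0},{"dp":[0,0,9],"yaw":0},{"dp":[0,0,10],"yaw":0},{"dp":[0,0,10],"yaw":0}])

```text
clock: 19.4
eef_pos: [531.8, -189.1, -29.4]
tcp_rot: [-3.141, -0.0, 1.471]
contact_force: [0.6, 0.8, -0.2]
opening: 1.002
grasp_force: 0.0
```

Run:
```python
from h import *
w=snap('wrist','w11.png').astype(int);s=r.sense();print(s['eef_pos'],s['contact_force'],s['wrist_torque'])
# left finger tip: dark/grey edge positions; print coarse brightness/saturation map near fingers
v=w.sum(2)//10;sat=w.max(2)-w.min(2)
c=cal('wrist');R=Ro.from_euler('xyz',s['tcp_rot']).as_matrix()
for z in(-26,-32,-38,-44):print(z,proj('wrist',[s['eef_pos']+R@np.array([11,y,z]) for y in(-57,-42.5,42.5,57)],c).round().tolist())
for row in range(200,300,6): print(row,[f'{v[row,x]}{"w" if sat[row,x]>45 else ""}' for x in range(160,300,7)])
```

```text
[ 531.82152272 -189.13643123  -29.33922072] [0.279779   0.57722645 0.52489551] [-0.02775875  0.02360364  0.00467087]
-26 [[208.0, 236.0], [238.0, 236.0], [414.0, 236.0], [444.0, 236.0]]
-32 [[204.0, 241.0], [235.0, 241.0], [418.0, 241.0], [449.0, 240.0]]
-38 [[199.0, 246.0], [231.0, 246.0], [422.0, 246.0], [454.0, 246.0]]
-44 [[194.0, 252.0], [227.0, 252.0], [426.0, 252.0], [459.0, 252.0]]
200 ['29w', '31w', '32w', '33w', '33w', '32w', '33w', '32w', '33w', '35w', '36w', '34w', '44', '17', '43', '43', '43', '44', '42', '44']
206 ['30w', '30w', '32w', '33w', '33w', '33w', '33w', '32w', '33w', '35w', '35w', '34w', '44', '16', '42', '43', '43', '43', '43', '44']
212 ['31w', '30w', '32w', '33w', '33w', '33w', '33w', '33w', '32w', '35w', '35w', '35w', '43', '17', '33', '44', '42', '44', '43', '44']
218 ['31w', '30w', '32w', '33w', '33w', '33w', '33w', '33w', '33w', '34w', '35w', '34w', '46', '17', '27', '43', '43', '43', '43', '44']
224 ['33w', '30w', '32w', '33w', '33w', '34w', '33w', '33w', '31w', '35w', '35w', '33w', '31', '21', '22', '44', '43', '43', '43', '44']
230 ['32w', '30w', '32
[... 849 characters left out ...]
'14', '8', '7', '32w', '33w', '34w', '44', '16', '43', '44', '43', '43', '44']
272 ['35w', '36w', '33w', '31w', '7', '14', '15', '6', '7', '6', '25', '33w', '33w', '44', '17', '43', '43', '43', '44', '44']
278 ['35w', '35w', '34w', '7', '7', '14', '13', '6', '7', '6', '13', '33w', '33w', '44', '16', '43', '43', '44', '43', '44']
284 ['34w', '35w', '32w', '6', '16', '15', '5', '7', '5', '7', '6', '33w', '33w', '43', '16', '43', '43', '43', '43', '44']
290 ['34w', '36w', '8', '14', '15', '6', '6', '6', '6', '8', '10', '31w', '33w', '43', '16', '42', '43', '43', '43', '44']
296 ['27w', '8', '6', '42', '43', '11', '5', '5', '5', '7', '28w', '31w', '33w', '43', '17', '42', '44', '43', '43', '43']
```

The open tips are at about row 252, roughly 43 mm behind the TCP, so they sit at z≈13. I'll go 4 mm lower and then close.

Call:
carry_out(targets=[{"dp":[0,0,2],"yaw":0},{"dp":[0,0,4],"yaw":0},{"dp":[0,0,4],"yaw":0}])

```text
clock: 19.82
eef_pos: [531.7, -189.1, -33.5]
tcp_rot: [-3.141, -0.0, 1.471]
contact_force: [0.1, 0.7, 0.2]
opening: 0.999
grasp_force: 0.0
```

Call:
carry_out(targets=[{"dp":[0,0,0],"yaw":0},{"dp":[0,0,0],"yaw":0},{"dp":[0,0,0],"yaw":0},{"dp":[0,0,0],"yaw":0}], fingers=0.5, grip_force=30)

```text
clock: 20.32
eef_pos: [532.0, -189.2, -33.1]
tcp_rot: [3.141, 0.0, 1.471]
contact_force: [-1.3, 0.6, 4.7]
opening: 0.785
grasp_force: 34.4
```

Call:
carry_out(targets=[{"dp":[0,0,-1],"yaw":0},{"dp":[0,0,-4],"yaw":0},{"dp":[0,0,-10],"yaw":0},{"dp":[0,0,-18],"yaw":0},{"dp":[0,0,-27],"yaw":0},{"dp":[0,0,-33],"yaw":0},{"dp":[0,0,-35],"yaw":0},{"dp":[0,0,-35],"yaw":0}], fingers=0, grip_force=40)

```text
clock: 21.32
eef_pos: [531.9, -189.1, 1.8]
tcp_rot: [3.141, 0.0, 1.471]
contact_force: [0.4, 0.2, -1.5]
opening: 0.789
grasp_force: 45.1
```

Run:
```python
from h import *
w=snap('wrist','w12.png').astype(int);s=r.sense();print(s['eef_pos'],s['contact_force'],s['wrist_torque'],s['opening'],s['grasp_force'])
c=cal('wrist');v=w.sum(2)//10;sat=w.max(2)-w.min(2)
a=cv2.imread('pics/w11.png').astype(int)
# far side wall rows in centre column and front/rear edge columns, before and after
for n,im in(('before',a),('after',w)):
    vv=im.sum(2)//10;ss=im.max(2)-im.min(2);m=ss<25
    print(n,'row150 cols',np.flatnonzero(m[200])[[0,-1]],'col320 rows',np.flatnonzero(m[:,320])[0],np.flatnonzero(m[:,270])[0],np.flatnonzero(m[:,370])[0])
go([637,188,130],np.pi/2-.09)
go([637,188,-25],np.pi/2-.09)
```

```text
[ 531.755342   -189.1311878     1.60973905] [-0.31845262 -0.44263073 -1.54623472] [0.0319876  0.016154   0.04156261] 0.787593512089585 45.14640033245087
before row150 cols [243 407] col320 rows 135 135 135
after row150 cols [237 639] col320 rows 135 136 136
dp [ 385.8   67.  -128.4] yaw -0.6
dp [385.8  67.   26.6] yaw -0.6
```

The tray is held: 1.5 N of weight, moving rigidly with the gripper, and level. I'll lift it and carry it over to the mat.

Call:
carry_out(targets=[{"dp":[0,0,-5],"yaw":0},{"dp":[0,0,-18],"yaw":0},{"dp":[0,0,-36],"yaw":0},{"dp":[0,0,-56],"yaw":0},{"dp":[3,0,-76],"yaw":0},{"dp":[12,2,-94],"yaw":0},{"dp":[28,5,-106],"yaw":0},{"dp":[50,9,-112],"yaw":0},{"dp":[78,14,-115],"yaw":0},{"dp":[110,19,-115],"yaw":0},{"dp":[142,25,-115],"yaw":0},{"dp":[174,30,-115],"yaw":0}])

```text
clock: 22.88
eef_pos: [579.2, -16.9, 116.9]
tcp_rot: [-3.141, -0.0, 1.471]
contact_force: [0.8, 1.0, -0.5]
opening: 0.784
grasp_force: 45.2
```

Call:
carry_out(targets=[{"dp":[32,6,0],"yaw":0},{"dp":[64,11,0],"yaw":0},{"dp":[96,17,0],"yaw":0},{"dp":[126,22,0],"yaw":0},{"dp":[154,27,0],"yaw":0},{"dp":[178,31,0],"yaw":0},{"dp":[196,34,0],"yaw":0},{"dp":[206,36,0],"yaw":0},{"dp":[211,37,0],"yaw":0},{"dp":[212,37,0],"yaw":0},{"dp":[212,37,0],"yaw":0}])

```text
clock: 24.25
eef_pos: [637.0, 187.6, 116.7]
tcp_rot: [-3.141, 0.0, 1.47]
contact_force: [0.7, 0.9, -1.8]
opening: 0.783
grasp_force: 45.2
```

Run:
```python
from h import *
s=r.sense();print(s['eef_pos'],s['tcp_rot'],s['contact_force'],s['opening'],s['grasp_force'])
c=cal('wrist')
w=snap('wrist','w13.png').astype(int);v=w.sum(2);sat=w.max(2)-w.min(2)
cm=np.array([637.,188,2]);
print('mat corners px',proj('wrist',[[765,280,2],[745,75,2],[510,97,2],[529,302,2]],c).round().tolist())
m=((sat<14)&(v>150)&(v<330)).astype(np.uint8);print('mat-colour share',[m[y,::40].tolist() for y in(20,60,100)])
```

```text
[637.02417606 187.61436696 116.65744722] [-3.14137495e+00  2.29256273e-04  1.46999054e+00] [ 0.69950593  0.92198698 -1.75344551] 0.7834053116276654 45.152841210365295
mat corners px [[466.0, 66.0], [442.0, 285.0], [209.0, 287.0], [183.0, 69.0]]
mat-colour share [[0, 0, 0, 0, 0, 0, 0, 0, 0, 0, 0, 0, 0, 0, 0, 0], [0, 0, 0, 0, 0, 0, 0, 0, 0, 0, 0, 0, 0, 0, 0, 0], [0, 0, 0, 0, 0, 0, 0, 0, 0, 0, 1, 1, 0, 0, 0, 0]]
```

Call:
carry_out(targets=[{"dp":[0,0,5],"yaw":0},{"dp":[0,0,20],"yaw":0},{"dp":[0,0,42],"yaw":0},{"dp":[0,0,66],"yaw":0},{"dp":[0,0,90],"yaw":0},{"dp":[0,0,110],"yaw":0},{"dp":[0,0,125],"yaw":0},{"dp":[0,0,134],"yaw":0},{"dp":[0,0,139],"yaw":0},{"dp":[0,0,142],"yaw":0},{"dp":[0,0,142],"yaw":0}])

```text
clock: 25.68
eef_pos: [637.4, 188.3, -25.0]
tcp_rot: [3.141, -0.0, 1.471]
contact_force: [0.1, 0.1, -1.6]
opening: 0.784
grasp_force: 45.2
```

Call:
carry_out(targets=[{"dp":[0,0,1],"yaw":0},{"dp":[0,0,2],"yaw":0},{"dp":[0,0,3],"yaw":0},{"dp":[0,0,4],"yaw":0},{"dp":[0,0,4.5],"yaw":0},{"dp":[0,0,4.5],"yaw":0}])

```text
clock: 26.42
eef_pos: [637.1, 188.2, -29.9]
tcp_rot: [-3.141, 0.0, 1.471]
contact_force: [-0.6, 0.5, -1.8]
opening: 0.786
grasp_force: 45.2
```

Call:
carry_out(targets=[{"dp":[0,0,0.4],"yaw":0},{"dp":[0,0,0.8],"yaw":0},{"dp":[0,0,1.2],"yaw":0},{"dp":[0,0,1.2],"yaw":0}])

```text
clock: 26.92
eef_pos: [637.2, 188.2, -30.9]
tcp_rot: [3.142, 0.0, 1.471]
contact_force: [-0.3, -0.2, -0.5]
opening: 0.789
grasp_force: 45.3
```

Call:
carry_out(targets=[{"dp":[0,0,0.3],"yaw":0},{"dp":[0,0,0.6],"yaw":0},{"dp":[0,0,0.6],"yaw":0}])

```text
clock: 27.3
eef_pos: [637.2, 188.2, -31.0]
tcp_rot: [3.142, -0.0, 1.471]
contact_force: [-2.0, -0.9, 5.7]
opening: 0.786
grasp_force: 46.3
```

Contact: the force went from -1.8 to +5.7 N and z has stalled. I'm releasing and retreating.

Call:
carry_out(targets=[{"dp":[0,0,0],"yaw":0},{"dp":[0,0,0],"yaw":0},{"dp":[0,0,0],"yaw":0},{"dp":[0,0,0],"yaw":0},{"dp":[0,0,0],"yaw":0}], fingers=1, grip_force=20)

```text
clock: 27.92
eef_pos: [637.1, 188.2, -31.7]
tcp_rot: [-3.142, 0.0, 1.471]
contact_force: [-0.4, -0.3, -0.9]
opening: 0.999
grasp_force: 0.0
```

Call:
carry_out(targets=[{"dp":[0,0,-3],"yaw":0},{"dp":[0,0,-10],"yaw":0},{"dp":[0,0,-25],"yaw":0},{"dp":[0,0,-50],"yaw":0},{"dp":[0,0,-85],"yaw":0},{"dp":[0,0,-125],"yaw":0},{"dp":[0,0,-160],"yaw":0},{"dp":[0,0,-185],"yaw":0},{"dp":[0,0,-200],"yaw":0},{"dp":[0,0,-200],"yaw":0}])

```text
clock: 29.18
eef_pos: [637.8, 188.4, 169.8]
tcp_rot: [3.139, -0.001, 1.471]
contact_force: [0.1, -0.6, -0.6]
opening: 1.001
grasp_force: 0.0
```

Run:
```python
from h import *
s=r.sense();c=cal('wrist');w=snap('wrist','w14.png').astype(int);print(s['eef_pos'],s['contact_force'],s['opening'])
v=w.sum(2);sat=w.max(2)-w.min(2)
m=((v>360)&(sat<25)).astype(np.uint8)
n,l,st,ce=cv2.connectedComponentsWithStats(m)
for i in range(1,n):
    if st[i,4]>150: print(st[i].tolist(),ce[i].round(),onz('wrist',[ce[i]],5,c).round(1).tolist())
th=-.10;R=np.array([[np.cos(th),-np.sin(th)],[np.sin(th),np.cos(th)]])
P=[np.r_[R@[a,b]+[637,188],h] for a,b,h in((-34,60,20),(34,60,16),(-34,-60,20),(34,-60,16))]
print(proj('wrist',P,c).round(1).tolist())
t=snap('top','t14.png').astype(int);t0=cv2.imread('pics/t0.png').astype(int)
d=(abs(t-t0).max(2)>45).astype(np.uint8)
n,l,st,ce=cv2.connectedComponentsWithStats(d)
print('top changes',[st[i].tolist() for i in range(1,n) if st[i,4]>25])
```

```text
[637.76836753 188.38848778 169.82154884] [ 0.06842397 -0.56687284 -0.61454889] 1.0005163994935757
[176, 103, 29, 138, 2592] [191. 170.] [[496.7, 210.1, 5.0]]
[287, 120, 7, 115, 331] [291. 176.] [[601.8, 192.5, 5.0]]
[292, 121, 65, 112, 5882] [322. 172.] [[636.2, 193.6, 5.0]]
[577, 222, 63, 132, 3775] [606. 279.] [[966.3, 28.9, 5.0]]
[[288.8, 120.0], [358.2, 119.8], [292.2, 234.7], [355.0, 233.2]]
top changes [[209, 24, 46, 136, 1895], [138, 31, 88, 212, 6501], [232, 31, 19, 85, 408], [192, 94, 37, 25, 465], [249, 118, 9, 35, 61], [171, 132, 44, 18, 419], [224, 136, 15, 10, 71], [262, 152, 8, 14, 57], [369, 155, 42, 24, 721], [205, 160, 20, 37, 107], [257, 182, 7, 18, 36], [166, 185, 36, 8, 117], [78, 203, 244, 197, 4552], [173, 209, 42, 14, 197], [127, 234, 10, 61, 335], [190, 270, 57, 14, 249], [153, 272, 12, 7, 45], [146, 296, 48, 4, 99], [138, 314, 36, 5, 121], [0, 354, 38, 29, 674], [279, 373, 40, 27, 704]]
```

The tray's outline (columns 287–357, rows 120–234) matches the prediction for it lying flat at (637,188), well inside the mat. Away from the arm, the only change in the top view is the spot the tray left. I'm handing in.

```bash
python3 -c "
from rig import r
print(r.sign_off())"
```

```text
the job is handed in; nothing more can be done
None
```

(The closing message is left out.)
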